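Put the desk things back on their own stands

ROBOT

A 6-joint arm with a two-finger parallel gripper is mounted at the origin on a cart in front of the work surface, level with it; the furniture and walls round the work are solid. World frame = base frame: x ahead of the robot, y to its left, z up, the work surface at z = 0. Lengths are in m, angles in rad, forces in N, time in s.
With the tool pointing down it reaches from about 0.375 to 0.975 m from the base axis. Payload 3.8 kg.
Tool frame: the origin (TCP) lies midway between the tips of the shut fingers; the grasp point (between the pads) lies 19 mm behind it; z points along the fingers, y is the line along which they close (so a half turn about z gives the same grasp; the last joint's range is limited). The gripper opens to 85 mm and grips with 20 to 120 N. Pads are 22 mm wide; open, the fingers measure 114 mm over their backs; the gripper's body (76 mm by 85 mm) begins 54 mm behind the grasp point. The pads swing forward as they close: fully open they stand 13 mm farther back than shut.
Start: joints at [1.119, 0.264, 1.604, -0, 1.274, -0.037], TCP at [0.272, 0.618, 0.231] pointing down, gripper open.
Joint ranges: [-2.63, 2.63], [-0.94, 2.18], [0.31, 2.57], [-1.31, 4.45], [0, 2.66], [-2.55, 2.55]. Speed limits (rad/s): [2.57, 2.57, 3.14, 3.14, 3.14, 3.14].

INTERFACE

Orientations are given as a rotation vector (axis times angle).
In Python, from workcell import sensors, viewer, job gives the robot as it stands.
- The arm moves only by the shell command python3 -m inch 'ROWS' [FORCE]. ROWS is JSON, one flat list of numbers, 7 for each row, row after row: the shift along the tool's x, y, z in mm, then the turn, a rotation vector about the tool's x, y, z in degrees, then the finger opening in mm, from 0 to 85.4. A call has exactly 8 rows; each row shifts and turns the commanded pose from where the row before left it, along the tool's axes as they then stand; what a row does not reach is not made up. A row lasts 1/10 s, in which the tool goes at most 50 mm and 8.59 degrees, less where a joint would pass 70% of its speed; a pose out of reach is approached as far as the arm can. A call is refused whole if a number of a shift passes 50 or a number of a turn 8.59, either way. A call with a gripper value outside its range is refused whole. The fingers move at their own pace and stop on an object; FORCE is the grip in N (left out, the last holds). Time passes only in rows, so rows that do not move let the fingers close, or fill a call up. It gives the time, the measured TCP pose, the force, the opening and the grip force at its end, in the units of the state.
- sensors.read_state(): the state, without advancing time (a new reading comes with each control period).
- viewer.read_camera(name): name is "scene" or "top"; returns the picture (480x640x3 uint8, red, green, blue); there is no depth.
- viewer.camera_params(name): a dict with "K" (3x3 intrinsics, pixels), "k1" (the pictures are not rectified: a ray, as slopes to the right and down, at radius r is drawn at 1 + k1 r^2 times it, then the intrinsics apply), "world_to_cam" (4x4, takes a point from world to camera coordinates). Camera axes: x right, y down, z forward; pixel columns grow to the right and rows downward; lengths in m; the calibration is good to about 2 mm. A picture is of the moment at which its call begins. camera_params takes no time and is no camera call.
- job.finish_job(): hands the job in; it is judged then, once.
The state is a dict: "time": time; "q": joint angles; "joint_vel": joint speeds; "joint_torque": joint torques, N m; "tool_pos": TCP position; "tcp_rot": TCP orientation; "wrist_force": force on the tool from outside, world axes, zero at the start; "torque": the same for the moment, N m; "width": opening from 0.0 (shut) to 1.0 (fully open); "grip_force": force on a finger pad.
Only numpy, scipy, OpenCV 4.12 (cv2) and the standard library are available. Lean on these libraries where they do the work, as an engineer would, in place of code of your own. Each camera call takes 0.05 s, during which the arm holds its last target. There are 200 camera calls.

TASK

The rubber stamp, the stamp pad, the eraser and the pencil sharpener are each on the wrong wooden stand. Change them round so that the stamp stands on the round stand, the pad lies on the oblong stand, the eraser on the square stand and the sharpener on the triangular stand, each upright as it is now, in the middle of its stand (its way round does not matter). Every stand is occupied, so set something aside on the empty grey felt mat on the way; nothing stays there at the end.

Things in the scene. Friction and masses are not known exactly. Their poses are not given: they have to be found in the camera images.
- rubber_stamp: Rubber stamp standing upright: wooden foot 28 x 56 x 12 mm (x, y, z) with a dark turned handle upright on its middle, neck 18 mm across from 12 to 34 mm, round head 25 mm across from 34 mm to the top at 67 mm; pick it up by the head. About 50 g. Loose. Origin at the centre of its underside, z up. At the start it lies on one of the four wooden stands, never on its own, near the middle and turned anyhow.
- ink_pad: Flat closed green and black tin stamp pad, 62 x 92 x 18 mm (x, y, z), grasped across the 62 mm. About 70 g. Loose. Origin at the centre of its underside, z up. At the start it lies on one of the four wooden stands, never on its own, near the middle and turned anyhow.
- eraser: Blue and white eraser lying flat, 21 x 48 x 11 mm (x, y, z), grasped across the 21 mm. About 15 g. Loose. Origin at the centre of its underside, z up. At the start it lies on one of the four wooden stands, never on its own, near the middle and turned anyhow.
- sharpener: Small grey metal pencil sharpener, a block 16 x 26 x 12 mm (x, y, z), grasped across the 16 mm. About 20 g. Loose. Origin at the centre of its underside, z up. At the start it lies on one of the four wooden stands, never on its own, near the middle and turned anyhow.
- round_stand: Round 10 mm thick pale wooden stand, fixed to the desk; origin at the centre of its underside, z up, so its flat top is 10 mm above the origin. 100 mm in diameter. Home of the rubber stamp.
- oblong_stand: Oblong 10 mm thick pale wooden stand, fixed to the desk; origin at the centre of its underside, z up, so its flat top is 10 mm above the origin. 64 mm along its x, 120 mm along its y. Home of the stamp pad.
- square_stand: Square 10 mm thick pale wooden stand, fixed to the desk; origin at the centre of its underside, z up, so its flat top is 10 mm above the origin. 92 x 92 mm. Home of the eraser.
- triangle_stand: Triangular 10 mm thick pale wooden stand, fixed to the desk; origin at the centre of its underside, z up, so its flat top is 10 mm above the origin. Equal sides with rounded corners, about 39 mm from the centre to each side and 68 mm to each corner, one corner along +x. Home of the sharpener.
- felt_mat: Empty thin grey felt mat, 100 x 100 x 3 mm, fixed to the desk; the free spot for setting something aside. Origin at the centre of its underside, so its top is 3 mm above the origin.
There are look-alikes about, which are no part of the job. There is more than one size of the rubber_stamp; the job needs the smallest.

How it is judged:
At the end, for the whole second after the job is handed in: Stamp on the round stand, pad on the oblong, eraser on the square and sharpener on the triangular one: each origin within 15 mm horizontally of the stand's centre, resting on its top (height within 4 mm), upright within 0.12 rad, released and at rest (horizontal distance between rubber_stamp and round_stand below 0.015 m and z of rubber_stamp in the frame of round_stand between 0.006 and 0.014 m and angle between each of rubber_stamp, ink_pad, eraser, sharpener's own z axis and vertical below 0.12 rad and linear speed of each of rubber_stamp, ink_pad, eraser, sharpener below 0.02 m/s and angular speed of each of rubber_stamp, ink_pad, eraser, sharpener below 0.2 rad/s and horizontal distance between ink_pad and oblong_stand below 0.015 m and z of ink_pad in the frame of oblong_stand between 0.006 and 0.014 m and horizontal distance between eraser and square_stand below 0.015 m and z of eraser in the frame of square_stand between 0.006 and 0.014 m and horizontal distance between sharpener and triangle_stand below 0.015 m and z of sharpener in the frame of triangle_stand between 0.006 and 0.014 m); the robot touches nothing.
It also fails if it takes over 152 s, if anything falls off the work surface, if the arm or the gripper's body presses on something with over 40 N, if the wrist force passes 120 N, or if a joint passes its speed limit or range.

## Working session

There is one attempt and no reset: what is moved stays moved. The work goes in short steps, Python scripts to look and compute and a shell command to move; the robot and the scene stay as the last step left them, time stands still between calls to the robot, and variables do not carry over. Pictures are saved under pics/ and viewed, at most 14 in all, crops included, and the job is handed in when it is done.

```bash
mkdir -p pics; ls
python3 - <<'E'
from workcell import sensors, viewer
import cv2
for n in("top","scene"):
    cv2.imwrite(f"pics/{n}0.png",viewer.read_camera(n)[:,:,::-1]); p=viewer.camera_params(n); print(n,p)
s=sensors.read_state();print(s)
E
```

```text
pics
top {'K': array([[471.0611672 ,   0.        , 324.36509182],
       [  0.        , 471.0611672 , 239.97141178],
       [  0.        ,   0.        ,   1.        ]]), 'k1': -0.1023215006053116, 'world_to_cam': array([[ 0.01669942, -0.99951958, -0.02611022,  0.01147531],
       [-0.99571062, -0.01424768, -0.09141865,  0.49453709],
       [ 0.09100272,  0.02752486, -0.99547018,  1.11925091],
       [ 0.        ,  0.        ,  0.        ,  1.        ]])}
scene {'K': array([[552.55148506,   0.        , 318.56621296],
       [  0.        , 552.55148506, 235.24963046],
       [  0.        ,   0.        ,   1.        ]]), 'k1': -0.16401124269861383, 'world_to_cam': array([[ 0.69848957, -0.71560269,  0.00501192, -0.32452402],
       [-0.52491798, -0.51709997, -0.67606859,  0.2683637 ],
       [ 0.48638816,  0.46959601, -0.73682165,  0.91803404],
       [ 0.        ,  0.        ,  0.        ,  1.        ]])}
{'time': 0.1, 'q': array([ 1.11910415e+00,  2.64682761e-01,  1.60525084e+00,  9.84670237e-07,
        1.27372203e+00, -3.68878014e-02]), 'joint_vel': array([-1.68061662e-03, -3.09584277e-03, -1.07695617e-03, -1.56069269e-05,
        2.38317921e-05, -1.51323804e-04]), 'joint_torque': array([-9.83261089e-04, -5.16705358e+01, -3.68588662e+01, -1.24643484e-04,
        6.17023019e-03, -1.77656716e-06]), 'tool_pos': array([0.27173203, 0.61715306, 0.23007597]), 'tcp_rot': array([-0.6468091 , -3.07377486,  0.00314345]), 'wrist_force': array([0.66589819, 0.09914044, 0.36375745]), 'torque': array([ 0.03593805, -0.0319943 , -0.02723112]), 'grip_force': 0.0, 'width': 0.9988700567899863}
```

View pics/top0.png

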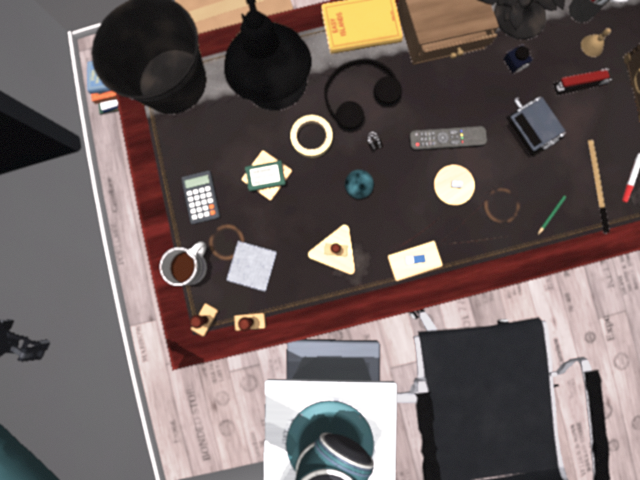

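View pics/scene0.png

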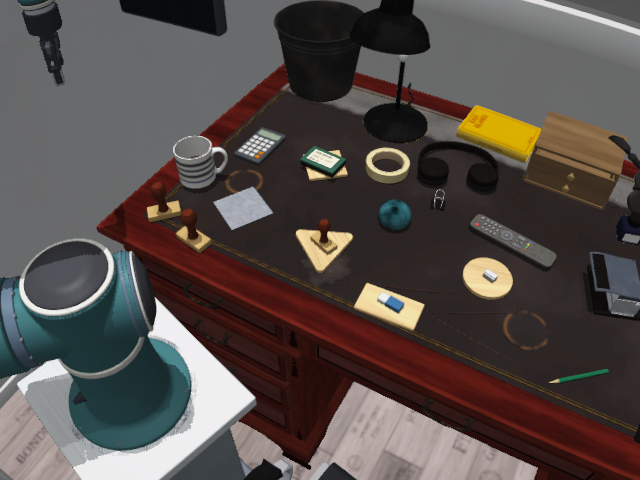

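Run:
```python
import cv2
i=cv2.imread("pics/top0.png")
cv2.imwrite("pics/c1.png",cv2.resize(i[145:300,220:480],None,fx=3,fy=3,interpolation=cv2.INTER_CUBIC))
```

```text
(no output)
```

View pics/c1.png

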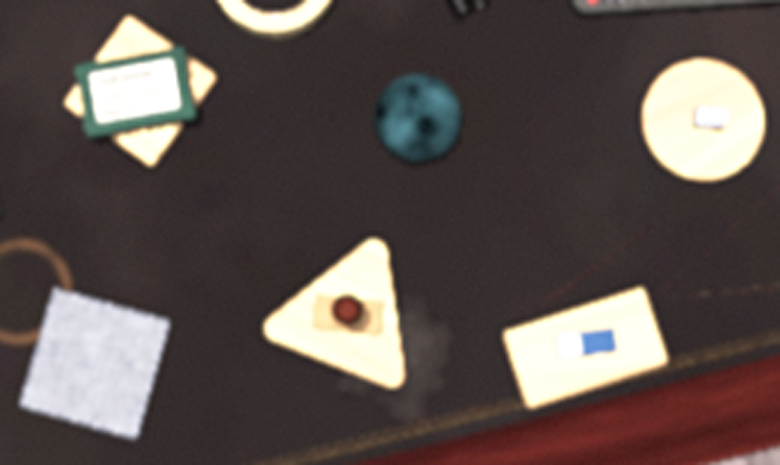

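```bash
cat > h.py <<'E'
import numpy as np, cv2, sys
from scipy.spatial.transform import Rotation as R
from workcell import sensors, viewer
def px2w(cam,uv,z):
    p=viewer.camera_params(cam); k=np.array([p["k1"],0,0,0,0.])
    # model: r -> r(1+k1 r^2) = OpenCV k1
    d=cv2.undistortPoints(np.array([[uv]],float),p["K"],k)[0,0]
    T=p["world_to_cam"]; r=T[:3,:3].T@[d[0],d[1],1]; c=-T[:3,:3].T@T[:3,3]
    return (c+r*(z-c[2])/r[2])
def go(x,y,z,a=None):
    """after turn about tool z: shift in tool mm. a = world angle (deg) of closing line"""
    s=sensors.read_state(); M=R.from_rotvec(s["tcp_rot"]); Y=M.as_matrix()[:,1]
    cur=np.degrees(np.arctan2(Y[1],Y[0])); t=0 if a is None else -(((a-cur)+90)%180-90)
    # tilt fix: vector turning tool z to down, in tool axes
    zt=M.inv().apply([0,0,-1]); tilt=np.degrees(np.cross([0,0,1],zt))
    M2=M*R.from_rotvec([0,0,np.radians(t)]); d=(np.array([x,y,z])-s["tool_pos"])*1000
    print("t",round(s["time"],1),"tcp",s["tool_pos"].round(4),"yaw",round(cur,1),"q6",s["q"][5].round(2),"turn z",round(t,1),"tilt",tilt.round(2),"then shift",M2.inv().apply(d).round(1),"shift-before",M.inv().apply(d).round(1),"w",round(s["width"]*85.4,1),"F",s["wrist_force"].round(1))
E
python3 - <<'E'
from h import *
c=lambda p:((p[0]+.5)/3-.5+220,(p[1]+.5)/3-.5+145)
O={"square":([(129,14),(217,77),(151,167),(64,102)],.01),"pad":([(75,66),(186,46),(198,117),(90,138)],.028),
"round":([(703,57),(765,119),(703,181),(641,119)],.01),"sharp":([(697,105),(730,106),(727,131),(694,129)],.022),
"tri":([(375,237),(265,327),(400,390)],.01),"foot":([(315,296),(382,301),(380,335),(315,330)],.022),"head":([(348,310)],.077),
"oblong":([(504,332),(642,287),(667,362),(530,408)],.01),"eraser":([(558,333),(614,330),(614,353),(558,358)],.021),
"mat":([(55,288),(170,320),(138,439),(20,405)],.003)}
for n,(P,z) in O.items():
    W=np.array([px2w("top",c(p),z)[:2] for p in P]); e=np.roll(W,-1,0)-W
    print(n,W.mean(0).round(4),"len",(np.linalg.norm(e,axis=1)*1e3).round(),"ang",np.degrees(np.arctan2(e[:,1],e[:,0])).round())
E
```

```text
square [0.6576 0.1673] len [93. 93. 92. 92.] ang [-125.  145.   54.  -35.]
pad [0.6518 0.1669] len [93. 60. 90. 62.] ang [ -79. -169.  102.   14.]
round [ 0.639  -0.3004] len [73. 75. 72. 75.] ang [-135.  135.   45.  -44.]
sharp [ 0.6374 -0.3047] len [27. 21. 27. 20.] ang [-91. 172.  88.  -8.]
tri [ 0.4698 -0.0075] len [116. 121. 127.] ang [ 130. -114.   10.]
foot [ 0.4708 -0.0086] len [54. 28. 53. 28.] ang [-93. 177.  86.   1.]
head [ 0.4711 -0.0087] len [0.] ang [0.]
oblong [ 0.4486 -0.2025] len [119.  64. 118.  65.] ang [ -71. -162.  109.   19.]
eraser [ 0.451  -0.2007] len [45. 19. 45. 20.] ang [-86. 180.  96.   0.]
mat [0.4299 0.1987] len [100. 101. 102. 101.] ang [-105.  166.   75.  -15.]
```

```bash
python3 -c "
from h import *
go(.6376,-.3046,.15,-4)"
```

```text
t 0.1 tcp [0.2717 0.6172 0.2301] yaw 66.2 q6 -0.04 turn z 70.2 tilt [-0.12 -0.    0.  ] then shift [-893.8  429.3   81.5] shift-before [-706.3 -696.    81.5] w 85.3 F [0.7 0.1 0.4]
```

```bash
A='[-29.4,-29,0,0,0,0,85,-29.4,-29,0,0,0,0,85,-29.4,-29,0,0,0,0,85,-29.4,-29,0,0,0,0,85,-29.4,-29,0,0,0,0,85,-29.4,-29,0,0,0,0,85,-29.4,-29,0,0,0,0,85,-29.4,-29,0,0,0,0,85]'
true
python3 -m inch '[-29.4,-29,0,0,0,0,85,-29.4,-29,0,0,0,0,85,-29.4,-29,0,0,0,0,85,-29.4,-29,0,0,0,0,85,-29.4,-29,0,0,0,0,85,-29.4,-29,0,0,0,0,85,-29.4,-29,0,0,0,0,85,-29.4,-29,0,0,0,0,85]' 40
python3 -m inch '[-29.4,-29,0,0,0,0,85,-29.4,-29,0,0,0,0,85,-29.4,-29,0,0,0,0,85,-29.4,-29,0,0,0,0,85,-29.4,-29,0,0,0,0,85,-29.4,-29,0,0,0,0,85,-29.4,-29,0,0,0,0,85,-29.4,-29,0,0,0,0,85]'
python3 -m inch '[-29.4,-29,0,0,0,0,85,-29.4,-29,0,0,0,0,85,-29.4,-29,0,0,0,0,85,-29.4,-29,0,0,0,0,85,-29.4,-29,0,0,0,0,85,-29.4,-29,0,0,0,0,85,-29.4,-29,0,0,0,0,85,-29.4,-29,0,0,0,0,85]'
python3 -m inch '[0,0,10,0,0,8.5,40,0,0,10,0,0,8.5,40,0,0,10,0,0,8.5,40,0,0,10,0,0,8.5,40,0,0,10,0,0,8.5,40,0,0,10,0,0,8.5,40,0,0,10,0,0,8.5,40,0,0,10,0,0,8.5,40]'
python3 -c "
from h import *
go(.6376,-.3046,.013,-4)"
```

```text
time: 0.9
tool_pos: [0.3938, 0.3089, 0.2309]
tcp_rot: [-0.646, -3.074, 0.001]
wrist_force: [0.6, 0.6, -0.2]
width: 0.995
grip_force: 0.0
time: 1.7
tool_pos: [0.5155, 0.0018, 0.2309]
tcp_rot: [-0.647, -3.074, -0.0]
wrist_force: [0.7, -0.2, -0.1]
width: 0.994
grip_force: 0.0
time: 2.5
tool_pos: [0.6374, -0.3051, 0.2305]
tcp_rot: [-0.647, -3.073, -0.001]
wrist_force: [-0.4, -0.6, -0.1]
width: 0.993
grip_force: 0.0
time: 3.3
tool_pos: [0.6369, -0.3034, 0.1501]
tcp_rot: [-2.261, -2.179, 0.001]
wrist_force: [-0.1, 0.8, 0.1]
width: 0.471
grip_force: 0.0
t 3.3 tcp [ 0.6369 -0.3034  0.1501] yaw -2.1 q6 -0.44 turn z 1.9 tilt [-0.07 -0.03  0.  ] then shift [ -1.3   1.  137.1] shift-before [ -1.3   0.9 137.1] w 40.2 F [-0.1  0.8  0.1]
```

```bash
python3 -m inch '[-1,1,25,0,0,2,40,0,0,30,0,0,0,40,0,0,30,0,0,0,40,0,0,25,0,0,0,40,0,0,15,0,0,0,40,0,0,8,0,0,0,40,0,0,3.5,0,0,0,40,0,0,0,0,0,0,40]' 40
python3 -m inch '[0,0,0,0,0,0,5,0,0,0,0,0,0,5,0,0,0,0,0,0,5,0,0,0,0,0,0,5,0,0,0,0,0,0,5,0,0,0,0,0,0,5,0,0,0,0,0,0,5,0,0,0,0,0,0,5]' 40
python3 -m inch '[0,0,-10,0,0,0,5,0,0,-20,0,0,0,5,0,0,-20,0,0,0,5,0,0,-20,0,0,0,5,0,0,-20,0,0,0,5,0,0,-20,0,0,0,5,0,0,0,0,0,0,5,0,0,0,0,0,0,5]' 40
python3 -c "
from h import *
go(.4299,.1987,.15)"
```

```text
time: 4.1
tool_pos: [0.6388, -0.3049, 0.0153]
tcp_rot: [2.293, 2.147, 0.0]
wrist_force: [0.4, -0.1, 0.2]
width: 0.472
grip_force: 0.0
time: 4.9
tool_pos: [0.6395, -0.3053, 0.0166]
tcp_rot: [2.291, 2.145, 0.002]
wrist_force: [-0.3, 0.1, 6.2]
width: 0.167
grip_force: 39.7
time: 5.7
tool_pos: [0.6383, -0.3046, 0.1251]
tcp_rot: [2.293, 2.147, 0.0]
wrist_force: [0.8, -0.2, -1.8]
width: 0.166
grip_force: 39.0
t 5.7 tcp [ 0.6383 -0.3046  0.1251] yaw -3.8 q6 -0.41 turn z 0 tilt [ 0.03  0.02 -0.  ] then shift [ 488.5 -241.   -25.2] shift-before [ 488.5 -241.   -25.2] w 14.2 F [ 0.8 -0.2 -1.8]
```

```bash
python3 -m inch '[30.5,-15,0,0,0,0,5,30.5,-15,0,0,0,0,5,30.5,-15,0,0,0,0,5,30.5,-15,0,0,0,0,5,30.5,-15,0,0,0,0,5,30.5,-15,0,0,0,0,5,30.5,-15,0,0,0,0,5,30.5,-15,0,0,0,0,5]' 40
python3 -m inch '[30.5,-15,0,0,0,0,5,30.5,-15,0,0,0,0,5,30.5,-15,0,0,0,0,5,30.5,-15,0,0,0,0,5,30.5,-15,0,0,0,0,5,30.5,-15,0,0,0,0,5,30.5,-15,0,0,0,0,5,30.5,-15,0,0,0,0,5]' 40
python3 -m inch '[0,0,20,0,0,0,5,0,0,30,0,0,0,5,0,0,30,0,0,0,5,0,0,20,0,0,0,5,0,0,8,0,0,0,5,0,0,5,0,0,0,5,0,0,0,0,0,0,5,0,0,0,0,0,0,5]' 40
python3 -c "
from h import *
go(.4299,.1987,.0095)"
```

```text
time: 6.5
tool_pos: [0.5323, -0.0519, 0.1228]
tcp_rot: [-2.291, -2.145, 0.003]
wrist_force: [0.4, 0.1, -1.1]
width: 0.166
grip_force: 39.1
time: 7.3
tool_pos: [0.4288, 0.1987, 0.123]
tcp_rot: [-2.293, -2.146, 0.004]
wrist_force: [-0.4, 0.6, -0.4]
width: 0.17
grip_force: 39.1
time: 8.1
tool_pos: [0.4316, 0.1984, 0.0126]
tcp_rot: [2.293, 2.147, 0.002]
wrist_force: [0.6, -0.4, -0.2]
width: 0.162
grip_force: 39.1
t 8.1 tcp [0.4316 0.1984 0.0126] yaw -3.8 q6 0.44 turn z 0 tilt [ 0.07 -0.04  0.  ] then shift [ 0.2 -1.8  3.1] shift-before [ 0.2 -1.8  3.1] w 13.9 F [ 0.6 -0.4 -0.2]
```

```bash
python3 -m inch '[0,0,3,0,0,0,5,0,0,0,0,0,0,5,0,0,0,0,0,0,40,0,0,0,0,0,0,40,0,0,0,0,0,0,40,0,0,-10,0,0,0,50,0,0,-30,0,0,0,60,0,0,-40,0,0,0,60]' 40
python3 -m inch '[0,0,-40,0,0,0,60,0,0,-20,0,0,0,60,0,0,0,0,0,0,60,0,0,0,0,0,0,60,0,0,0,0,0,0,60,0,0,0,0,0,0,60,0,0,0,0,0,0,60,0,0,0,0,0,0,60]' 40
python3 -c "
from h import *
go(.471,-.0087,.15)
cv2.imwrite('pics/t2.png',cv2.resize(viewer.read_camera('top')[145:300,220:480,::-1],None,fx=3,fy=3,interpolation=cv2.INTER_CUBIC))"
```

```text
time: 8.9
tool_pos: [0.4287, 0.1972, 0.0882]
tcp_rot: [-2.292, -2.146, 0.007]
wrist_force: [-0.2, 0.8, -0.8]
width: 0.705
grip_force: 0.0
time: 9.7
tool_pos: [0.4303, 0.1979, 0.1478]
tcp_rot: [-2.293, -2.147, 0.003]
wrist_force: [0.8, 0.3, 0.3]
width: 0.707
grip_force: 0.0
t 9.7 tcp [0.4303 0.1979 0.1478] yaw -3.8 q6 0.44 turn z 0 tilt [-0.1   0.05  0.  ] then shift [-203.5   54.2   -2.1] shift-before [-203.5   54.2   -2.1] w 60.4 F [0.8 0.3 0.3]
```

View pics/t2.png

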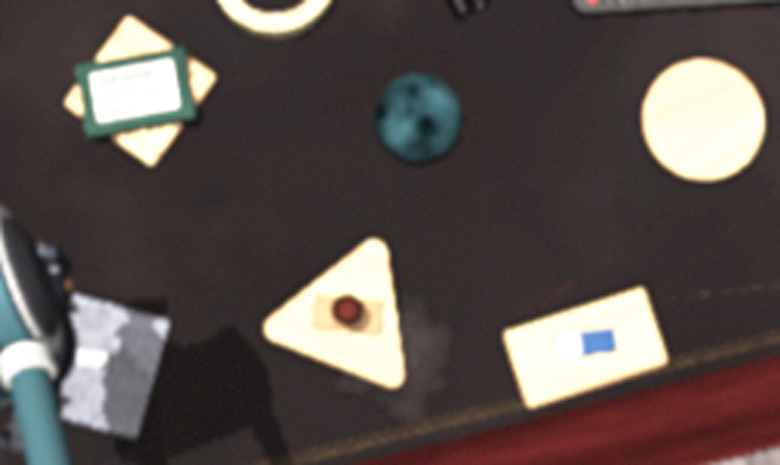

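The sharpener sits on the mat at crop (93,358), the round stand is empty at (703,119), and nothing else has moved. Next is the stamp.

```bash
python3 -m inch '[-34,9,0,0,0,0,60,-34,9,0,0,0,0,60,-34,9,0,0,0,0,60,-34,9,0,0,0,0,60,-34,9,0,0,0,0,60,-33.5,9,0,0,0,0,60,0,0,0,0,0,0,60,0,0,0,0,0,0,60]' 40
python3 -m inch '[0,0,20,0,0,0,60,0,0,25,0,0,0,60,0,0,25,0,0,0,60,0,0,20,0,0,0,60,0,0,10,0,0,0,60,0,0,6,0,0,0,60,0,0,0,0,0,0,60,0,0,0,0,0,0,60]' 40
python3 -c "
from h import *
go(.471,-.0087,.041)"
python3 -m inch '[0,0,0,0,0,0,5,0,0,0,0,0,0,5,0,0,0,0,0,0,5,0,0,0,0,0,0,5,0,0,0,0,0,0,5,0,0,0,0,0,0,5,0,0,0,0,0,0,5,0,0,0,0,0,0,5]' 40
python3 -c "
from h import *
go(.639,-.3004,.15)"
```

```text
time: 10.55
tool_pos: [0.4713, -0.0091, 0.1486]
tcp_rot: [-2.295, -2.144, 0.0]
wrist_force: [-0.4, 0.4, -0.6]
width: 0.702
grip_force: 0.0
time: 11.35
tool_pos: [0.4722, -0.0083, 0.0436]
tcp_rot: [2.292, 2.147, 0.002]
wrist_force: [0.8, -0.6, 0.2]
width: 0.701
grip_force: 0.0
t 11.3 tcp [ 0.4722 -0.0083  0.0436] yaw -3.7 q6 -0.01 turn z 0 tilt [ 0.08 -0.    0.  ] then shift [-0.5 -1.1  2.6] shift-before [-0.5 -1.1  2.6] w 59.9 F [ 0.8 -0.6  0.2]
time: 12.15
tool_pos: [0.4724, -0.0086, 0.0437]
tcp_rot: [2.292, 2.146, 0.002]
wrist_force: [0.7, -0.5, 6.0]
width: 0.258
grip_force: 39.3
t 12.2 tcp [ 0.4724 -0.0086  0.0437] yaw -3.8 q6 -0.01 turn z 0 tilt [ 0.12  0.   -0.  ] then shift [-280.2  185.6 -105.9] shift-before [-280.2  185.6 -105.9] w 22.0 F [ 0.7 -0.5  6. ]
```

```bash
python3 -m inch '[0,0,-10,0,0,0,5,0,0,-30,0,0,0,5,0,0,-30,0,0,0,5,0,0,-20,0,0,0,5,-20,13,0,0,0,0,5,-35,23.2,0,0,0,0,5,-35,23.2,0,0,0,0,5,-35,23.2,0,0,0,0,5]' 40
python3 -m inch '[-35,23.2,0,0,0,0,5,-35,23.2,0,0,0,0,5,-35,23.2,0,0,0,0,5,-35,23.2,0,0,0,0,5,-15,10,0,0,0,0,5,0,0,0,0,0,0,5,0,0,0,0,0,0,5,0,0,20,0,0,0,5]' 40
python3 -m inch '[0,0,25,0,0,0,5,0,0,25,0,0,0,5,0,0,10,0,0,0,5,0,0,5,0,0,0,5,0,0,0,0,0,0,5,0,0,0,0,0,0,5,0,0,0,0,0,0,5,0,0,0,0,0,0,5]' 40
python3 -c "
from h import *
go(.639,-.3004,.0437)"
```

```text
time: 12.95
tool_pos: [0.5455, -0.1397, 0.1328]
tcp_rot: [-2.292, -2.147, 0.001]
wrist_force: [0.5, 0.4, -0.7]
width: 0.258
grip_force: 39.3
time: 13.75
tool_pos: [0.6394, -0.2999, 0.1159]
tcp_rot: [2.29, 2.145, 0.003]
wrist_force: [0.6, -0.2, -0.7]
width: 0.262
grip_force: 39.3
time: 14.55
tool_pos: [0.6388, -0.3005, 0.0492]
tcp_rot: [2.292, 2.146, 0.001]
wrist_force: [1.2, 0.1, 0.7]
width: 0.26
grip_force: 39.3
t 14.6 tcp [ 0.6388 -0.3005  0.0492] yaw -3.8 q6 -0.41 turn z 0 tilt [ 0.11  0.05 -0.  ] then shift [0.1 0.2 5.5] shift-before [0.1 0.2 5.5] w 22.2 F [1.2 0.1 0.7]
```

```bash
python3 -m inch '[0,0,2,0,0,0,5,0,0,2,0,0,0,5,0,0,1,0,0,0,5,0,0,0,0,0,0,5,0,0,0,0,0,0,5,0,0,0,0,0,0,5,0,0,0,0,0,0,5,0,0,0,0,0,0,5]' 40
python3 -m inch '[0,0,0,0,0,0,60,0,0,0,0,0,0,60,0,0,0,0,0,0,60,0,0,0,0,0,0,60,0,0,-10,0,0,0,60,0,0,-30,0,0,0,60,0,0,-35,0,0,0,60,0,0,-30,0,0,0,60]' 40
python3 -c "
from h import *
go(.4290,.1994,.15)
cv2.imwrite('pics/t3.png',cv2.resize(viewer.read_camera('top')[145:300,220:480,::-1],None,fx=3,fy=3,interpolation=cv2.INTER_CUBIC))"
```

```text
time: 15.35
tool_pos: [0.6383, -0.3003, 0.0438]
tcp_rot: [2.293, 2.147, 0.0]
wrist_force: [-1.4, 0.4, 4.3]
width: 0.257
grip_force: 39.6
time: 16.15
tool_pos: [0.6383, -0.3003, 0.1501]
tcp_rot: [2.292, 2.146, 0.001]
wrist_force: [-0.4, -1.2, 0.4]
width: 0.707
grip_force: 0.0
t 16.1 tcp [ 0.6383 -0.3003  0.1501] yaw -3.8 q6 -0.41 turn z 0 tilt [ 0.06  0.03 -0.  ] then shift [ 4.848e+02 -2.417e+02 -4.000e-01] shift-before [ 4.848e+02 -2.417e+02 -4.000e-01] w 60.4 F [-0.4 -1.2  0.4]
```

View pics/t3.png

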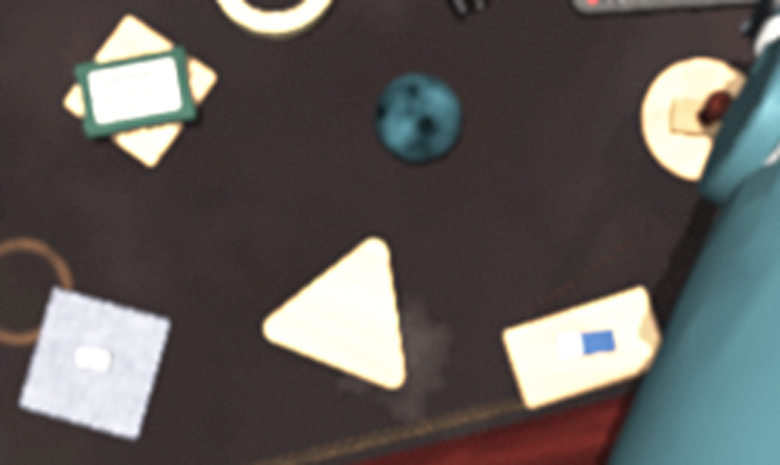

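```bash
python3 -m inch '[30.3,-15,0,0,0,0,40,30.3,-15,0,0,0,0,40,30.3,-15,0,0,0,0,40,30.3,-15,0,0,0,0,40,30.3,-15,0,0,0,0,40,30.3,-15,0,0,0,0,40,30.3,-15,0,0,0,0,40,30.3,-15,0,0,0,0,40]' 40
python3 -m inch '[30.3,-15,0,0,0,0,40,30.3,-15,0,0,0,0,40,30.3,-15,0,0,0,0,40,30.3,-15,0,0,0,0,40,30.3,-15,0,0,0,0,40,30.3,-15,0,0,0,0,40,30.3,-15,0,0,0,0,40,30.3,-15,0,0,0,0,40]' 40
python3 -m inch '[0,0,20,0,0,0,40,0,0,35,0,0,0,40,0,0,35,0,0,0,40,0,0,25,0,0,0,40,0,0,10,0,0,0,40,0,0,8,0,0,0,40,0,0,3,0,0,0,40,0,0,0,0,0,0,40]' 40
python3 -c "
from h import *
go(.431,.199,.009)"
```

```text
time: 17.0
tool_pos: [0.5337, -0.0492, 0.1485]
tcp_rot: [2.293, 2.146, 0.001]
wrist_force: [0.3, -0.3, -0.6]
width: 0.469
grip_force: 0.0
time: 17.8
tool_pos: [0.4299, 0.2007, 0.1486]
tcp_rot: [2.293, 2.147, 0.002]
wrist_force: [0.3, -0.2, -1.3]
width: 0.466
grip_force: 0.0
time: 18.6
tool_pos: [0.4312, 0.1997, 0.0126]
tcp_rot: [2.293, 2.147, 0.002]
wrist_force: [-0.7, 0.8, -0.3]
width: 0.467
grip_force: 0.0
t 18.6 tcp [0.4312 0.1997 0.0126] yaw -3.8 q6 0.45 turn z 0 tilt [ 0.08 -0.04  0.  ] then shift [-0.7 -0.2  3.6] shift-before [-0.7 -0.2  3.6] w 39.9 F [-0.7  0.8 -0.3]
```

```bash
python3 -m inch '[0,0,3.5,0,0,0,40,0,0,0,0,0,0,5,0,0,0,0,0,0,5,0,0,0,0,0,0,5,0,0,0,0,0,0,5,0,0,0,0,0,0,5,0,0,0,0,0,0,5,0,0,0,0,0,0,5]' 40
python3 -m inch '[0,0,-10,0,0,0,5,0,0,-25,0,0,0,5,0,0,-25,0,0,0,5,0,0,-15,0,0,0,5,0,0,0,0,0,0,5,0,0,0,0,0,0,5,0,0,0,0,0,0,5,0,0,0,0,0,0,5]' 40
python3 -c "
from h import *
go(.4698,-.0075,.0185)"
```

```text
time: 19.4
tool_pos: [0.4309, 0.1996, 0.009]
tcp_rot: [2.293, 2.147, 0.002]
wrist_force: [0.4, -1.2, 5.2]
width: 0.165
grip_force: 39.6
time: 20.2
tool_pos: [0.4292, 0.199, 0.082]
tcp_rot: [-2.293, -2.147, 0.004]
wrist_force: [-0.8, -0.1, -0.1]
width: 0.17
grip_force: 39.1
t 20.2 tcp [0.4292 0.199  0.082 ] yaw -3.8 q6 0.45 turn z 0 tilt [-0.14  0.07  0.  ] then shift [-203.3   54.2   63.6] shift-before [-203.3   54.2   63.6] w 14.5 F [-0.8 -0.1 -0.1]
```

```bash
python3 -m inch '[-34,9,0,0,0,0,5,-34,9,0,0,0,0,5,-34,9,0,0,0,0,5,-34,9,0,0,0,0,5,-34,9,0,0,0,0,5,-33.3,9,0,0,0,0,5,0,0,0,0,0,0,5,0,0,10,0,0,0,5]' 40
python3 -m inch '[0,0,20,0,0,0,5,0,0,20,0,0,0,5,0,0,10,0,0,0,5,0,0,3,0,0,0,5,0,0,0,0,0,0,5,0,0,0,0,0,0,5,0,0,0,0,0,0,5,0,0,0,0,0,0,5]' 40
python3 -c "
from h import *
go(.4698,-.0075,.016)"
```

```text
time: 21.0
tool_pos: [0.4717, -0.0075, 0.0735]
tcp_rot: [2.295, 2.144, 0.002]
wrist_force: [0.3, 0.8, -0.0]
width: 0.168
grip_force: 39.1
time: 21.8
tool_pos: [0.4717, -0.007, 0.0211]
tcp_rot: [2.292, 2.146, 0.002]
wrist_force: [0.1, -0.9, 0.4]
width: 0.169
grip_force: 39.1
t 21.8 tcp [ 0.4717 -0.007   0.0211] yaw -3.8 q6 -0.0 turn z 0 tilt [ 0.1  0.  -0. ] then shift [-0.6 -1.8  5.1] shift-before [-0.6 -1.8  5.1] w 14.4 F [ 0.1 -0.9  0.4]
```

```bash
python3 -m inch '[0,-1,3,0,0,0,5,0,0,2,0,0,0,5,0,0,0,0,0,0,5,0,0,0,0,0,0,40,0,0,0,0,0,0,40,0,0,0,0,0,0,40,0,0,-10,0,0,0,45,0,0,-30,0,0,0,50]' 40
python3 -m inch '[0,0,-40,0,0,0,50,0,0,-30,0,0,0,50,0,0,0,0,0,-6,50,0,0,0,0,0,0,50,0,0,0,0,0,0,50,0,0,0,0,0,0,50,0,0,0,0,0,0,50,0,0,0,0,0,0,50]' 40
python3 -c "
from h import *
go(.451,-.2007,.013,2)"
```

```text
time: 22.6
tool_pos: [0.4667, -0.0067, 0.0533]
tcp_rot: [-2.29, -2.144, 0.008]
wrist_force: [-0.3, 0.2, 0.6]
width: 0.591
grip_force: 0.0
time: 23.4
tool_pos: [0.4693, -0.0069, 0.1245]
tcp_rot: [-2.177, -2.263, 0.002]
wrist_force: [-0.2, 0.3, -0.2]
width: 0.588
grip_force: 0.0
t 23.4 tcp [ 0.4693 -0.0069  0.1245] yaw 2.2 q6 -0.11 turn z 0.2 tilt [-0.1  -0.01  0.  ] then shift [-193.1  -24.8  111.5] shift-before [-193.   -25.5  111.5] w 50.2 F [-0.2  0.3 -0.2]
```

```bash
python3 -m inch '[-32.2,-4.2,0,0,0,0,40,-32.2,-4.2,0,0,0,0,40,-32.2,-4.2,0,0,0,0,40,-32.2,-4.2,0,0,0,0,40,-32.2,-4.2,0,0,0,0,40,-32.2,-4.2,0,0,0,0,40,0,0,0,0,0,0,40,0,0,20,0,0,0,40]' 40
python3 -m inch '[0,0,30,0,0,0,40,0,0,30,0,0,0,40,0,0,18,0,0,0,40,0,0,8,0,0,0,40,0,0,3,0,0,0,40,0,0,0,0,0,0,40,0,0,0,0,0,0,40,0,0,0,0,0,0,40]' 40
python3 -c "
from h import *
go(.451,-.2007,.0145,2)"
```

```text
time: 24.2
tool_pos: [0.4544, -0.2027, 0.1074]
tcp_rot: [2.177, 2.258, 0.003]
wrist_force: [-0.2, -0.6, -0.3]
width: 0.472
grip_force: 0.0
time: 25.0
tool_pos: [0.4533, -0.2014, 0.0175]
tcp_rot: [2.176, 2.263, 0.001]
wrist_force: [-0.5, -0.0, 1.0]
width: 0.47
grip_force: 0.0
t 25.0 tcp [ 0.4533 -0.2014  0.0175] yaw 2.2 q6 -0.51 turn z 0.2 tilt [ 0.12  0.06 -0.  ] then shift [ 0.8 -2.2  3. ] shift-before [ 0.8 -2.2  3. ] w 40.2 F [-0.5 -0.   1. ]
```

```bash
python3 -m inch '[0,-2,2.5,0,0,0,40,0,0,0,0,0,0,40,0,0,0,0,0,0,5,0,0,0,0,0,0,5,0,0,0,0,0,0,5,0,0,0,0,0,0,5,0,0,0,0,0,0,5,0,0,0,0,0,0,5]' 30
python3 -m inch '[0,0,0,0,0,0,5,0,0,-10,0,0,0,5,0,0,-25,0,0,0,5,0,0,-25,0,0,0,5,0,0,-20,0,0,0,5,0,0,0,0,0,0,5,0,0,0,0,0,0,5,0,0,0,0,0,0,5]' 30
python3 -c "
from h import *
go(.4299,.1987,.012)"
```

```text
time: 25.8
tool_pos: [0.4504, -0.2012, 0.014]
tcp_rot: [2.177, 2.264, 0.0]
wrist_force: [0.3, -0.3, 3.4]
width: 0.233
grip_force: 30.4
time: 26.6
tool_pos: [0.4491, -0.2005, 0.0925]
tcp_rot: [-2.176, -2.263, 0.001]
wrist_force: [-0.3, -0.2, 0.3]
width: 0.23
grip_force: 30.0
t 26.6 tcp [ 0.4491 -0.2005  0.0925] yaw 2.2 q6 -0.51 turn z 0 tilt [-0.12 -0.07  0.  ] then shift [399.5  -3.5  81. ] shift-before [399.5  -3.5  81. ] w 19.6 F [-0.3 -0.2  0.3]
```

```bash
python3 -m inch '[40,0,0,0,0,0,5,40,0,0,0,0,0,5,40,0,0,0,0,0,5,40,0,0,0,0,0,5,40,0,0,0,0,0,5,40,0,0,0,0,0,5,40,0,0,0,0,0,5,40,0,0,0,0,0,5]' 30
python3 -m inch '[40,-2,0,0,0,0,5,39.5,-2,0,0,0,0,5,0,0,0,0,0,0,5,0,0,20,0,0,0,5,0,0,30,0,0,0,5,0,0,20,0,0,0,5,0,0,10,0,0,0,5,0,0,0,0,0,0,5]' 30
python3 -c "
from h import *
go(.4299,.1987,.0075)"
```

```text
time: 27.4
tool_pos: [0.4362, 0.12, 0.0923]
tcp_rot: [-2.177, -2.263, 0.004]
wrist_force: [0.3, -0.0, -0.9]
width: 0.229
grip_force: 30.0
time: 28.2
tool_pos: [0.4285, 0.1966, 0.0115]
tcp_rot: [-2.177, -2.262, 0.008]
wrist_force: [0.4, -0.2, 0.8]
width: 0.23
grip_force: 30.0
t 28.2 tcp [0.4285 0.1966 0.0115] yaw 2.2 q6 0.34 turn z 0 tilt [-0.29  0.11  0.  ] then shift [2.1 1.5 4. ] shift-before [2.1 1.5 4. ] w 19.7 F [ 0.4 -0.2  0.8]
```

```bash
python3 -m inch '[0,0,2,0,0,0,5,0,0,2,0,0,0,5,0,0,0,0,0,0,5,0,0,0,0,0,0,5,0,0,0,0,0,0,45,0,0,0,0,0,0,45,0,0,0,0,0,0,45,0,0,-10,0,0,0,45]' 30
python3 -m inch '[0,0,-30,0,0,0,85,0,0,-40,0,0,0,85,0,0,-40,0,0,0,85,0,0,-20,0,0,-5,85,0,0,0,0,0,-5,85,0,0,0,0,0,0,85,0,0,0,0,0,0,85,0,0,0,0,0,0,85]' 30
python3 -c "
from h import *
go(.6518,.1669,.008,12)"
```

```text
time: 29.0
tool_pos: [0.4292, 0.1975, 0.0189]
tcp_rot: [-2.177, -2.263, 0.005]
wrist_force: [-0.5, 0.3, -0.4]
width: 0.527
grip_force: 0.0
time: 29.8
tool_pos: [0.4299, 0.1978, 0.1491]
tcp_rot: [-1.973, -2.444, 0.002]
wrist_force: [-1.0, 0.7, -0.7]
width: 0.993
grip_force: 0.0
t 29.8 tcp [0.4299 0.1978 0.1491] yaw 12.2 q6 0.17 turn z 0.2 tilt [-0.09  0.01  0.  ] then shift [-76.3 210.8 140.8] shift-before [-76.8 210.6 140.8] w 84.8 F [-1.   0.7 -0.7]
```

```bash
python3 -m inch '[-12.8,35.1,0,0,0,0,85,-12.8,35.1,0,0,0,0,85,-12.8,35.1,0,0,0,0,85,-12.8,35.1,0,0,0,0,85,-12.8,35.1,0,0,0,0,85,-12.8,35.1,0,0,0,0,85,0,0,0,0,0,0,85,0,0,20,0,0,0,85]' 40
python3 -m inch '[0,0,30,0,0,0,85,0,0,30,0,0,0,85,0,0,20,0,0,0,85,0,0,10,0,0,0,85,0,0,0,0,0,0,85,0,0,0,0,0,0,85,0,0,0,0,0,0,85,0,0,0,0,0,0,85]' 40
python3 -c "
from h import *
go(.6518,.1669,.01,12)
cv2.imwrite('pics/s4.png',cv2.resize(viewer.read_camera('scene')[80:280,120:420,::-1],None,fx=2.6,fy=2.6,interpolation=cv2.INTER_CUBIC))"
```

```text
time: 30.6
tool_pos: [0.6553, 0.1677, 0.1314]
tcp_rot: [1.973, 2.442, 0.005]
wrist_force: [-0.1, 0.3, -0.1]
width: 0.993
grip_force: 0.0
time: 31.4
tool_pos: [0.654, 0.1679, 0.0416]
tcp_rot: [1.971, 2.444, 0.004]
wrist_force: [-0.1, 1.0, -0.4]
width: 0.993
grip_force: 0.0
t 31.4 tcp [0.654  0.1679 0.0416] yaw 12.2 q6 0.0 turn z 0.2 tilt [ 0.17  0.   -0.  ] then shift [-0.5 -2.4 31.6] shift-before [-0.5 -2.4 31.6] w 84.8 F [-0.1  1.  -0.4]
```

View pics/s4.png

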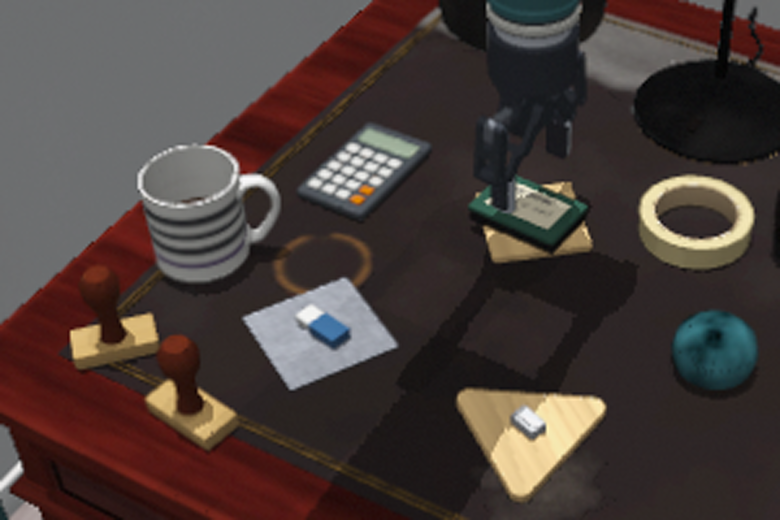

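The eraser is on the mat, crop (323,325), and the sharpener is centred on the triangle (528,422). The fingers are above the pad and straddle it.

```bash
python3 -m inch '[0,-2,10,0,0,0,85,0,0,12,0,0,0,85,0,0,6,0,0,0,85,0,0,3,0,0,0,85,0,0,0,0,0,0,85,0,0,0,0,0,0,85,0,0,0,0,0,0,85,0,0,0,0,0,0,85]' 40
python3 -c "
from h import *
go(.6518,.1669,.01,12)"
python3 -m inch '[0,0,0,0,0,0,50,0,0,0,0,0,0,50,0,0,0,0,0,0,50,0,0,0,0,0,0,50,0,0,0,0,0,0,50,0,0,0,0,0,0,50,0,0,0,0,0,0,50,0,0,0,0,0,0,50]' 40
python3 -c "
from h import *
go(.6518,.1669,.01,12)"
```

```text
time: 32.25
tool_pos: [0.6512, 0.1673, 0.0093]
tcp_rot: [1.972, 2.445, 0.001]
wrist_force: [1.2, -0.5, 0.0]
width: 0.998
grip_force: 0.0
t 32.2 tcp [0.6512 0.1673 0.0093] yaw 12.2 q6 0.0 turn z 0.2 tilt [ 0.05 -0.    0.  ] then shift [-0.5  0.5 -0.7] shift-before [-0.5  0.5 -0.7] w 85.2 F [ 1.2 -0.5  0. ]
time: 33.05
tool_pos: [0.6513, 0.1673, 0.0094]
tcp_rot: [1.972, 2.445, 0.001]
wrist_force: [-0.2, -0.5, 4.6]
width: 0.716
grip_force: 45.2
t 33.0 tcp [0.6513 0.1673 0.0094] yaw 12.2 q6 0.0 turn z 0.2 tilt [ 0.06  0.   -0.  ] then shift [-0.5  0.4 -0.6] shift-before [-0.5  0.4 -0.6] w 61.2 F [-0.2 -0.5  4.6]
```

```bash
python3 -m inch '[0,0,-5,0,0,0,50,0,0,-15,0,0,0,50,0,0,-30,0,0,0,50,0,0,-30,0,0,0,50,0,0,-20,0,0,0,50,0,0,0,0,0,-3,50,0,0,0,0,0,-3,50,0,0,0,0,0,0,50]' 50
python3 -c "
from h import *
go(.4486,-.2025,.1,18.5)"
```

```text
time: 33.85
tool_pos: [0.6506, 0.1671, 0.1095]
tcp_rot: [1.841, 2.545, 0.0]
wrist_force: [0.3, 0.4, 0.3]
width: 0.712
grip_force: 54.8
t 33.9 tcp [0.6506 0.1671 0.1095] yaw 18.2 q6 -0.1 turn z -0.3 tilt [ 0.01  0.   -0.  ] then shift [-286.5 -308.8    9.5] shift-before [-287.8 -307.5    9.5] w 60.8 F [0.3 0.4 0.3]
```

```bash
python3 -m inch '[-24,-25.6,0,0,0,0,50,-24,-25.6,0,0,0,0,50,-24,-25.6,0,0,0,0,50,-24,-25.6,0,0,0,0,50,-24,-25.6,0,0,0,0,50,-24,-25.6,0,0,0,0,50,-24,-25.6,0,0,0,0,50,-24,-25.6,0,0,0,0,50]' 50
python3 -m inch '[-24,-25.6,0,0,0,0,50,-24,-25.6,0,0,0,0,50,-24,-25.6,0,0,0,0,50,-24,-25.6,0,0,0,0,50,0,0,0,0,0,0,50,0,0,30,0,0,0,50,0,0,30,0,0,0,50,0,0,20,0,0,0,50]' 50
python3 -m inch '[0,0,13,0,0,0,50,0,0,0,0,0,0,50,0,0,0,0,0,0,50,0,0,0,0,0,0,50,0,0,0,0,0,0,50,0,0,0,0,0,0,50,0,0,0,0,0,0,50,0,0,0,0,0,0,50]' 50
python3 -c "
from h import *
go(.4486,-.2025,.0095,18.5)"
```

```text
time: 34.65
tool_pos: [0.5152, -0.0803, 0.1089]
tcp_rot: [-1.843, -2.544, 0.0]
wrist_force: [0.0, -1.1, -0.7]
width: 0.712
grip_force: 54.8
time: 35.45
tool_pos: [0.4482, -0.2015, 0.0272]
tcp_rot: [-1.842, -2.542, 0.0]
wrist_force: [0.5, 0.6, -1.6]
width: 0.712
grip_force: 54.8
time: 36.25
tool_pos: [0.4493, -0.2026, 0.0161]
tcp_rot: [1.841, 2.545, 0.0]
wrist_force: [0.1, -0.3, -1.1]
width: 0.711
grip_force: 54.7
t 36.2 tcp [ 0.4493 -0.2026  0.0161] yaw 18.2 q6 -0.79 turn z -0.3 tilt [ 0.02  0.02 -0.  ] then shift [ 0.3 -0.6  6.6] shift-before [ 0.3 -0.6  6.6] w 60.7 F [ 0.1 -0.3 -1.1]
```

```bash
python3 -m inch '[0,0,3,0,0,0,50,0,0,2,0,0,0,50,0,0,1,0,0,0,50,0,0,0,0,0,0,50,0,0,0,0,0,0,50,0,0,0,0,0,0,50,0,0,0,0,0,0,50,0,0,0,0,0,0,50]' 50
python3 -m inch '[0,0,0,0,0,0,80,0,0,0,0,0,0,85,0,0,0,0,0,0,85,0,0,0,0,0,0,85,0,0,0,0,0,0,85,0,0,-10,0,0,0,85,0,0,-30,0,0,0,85,0,0,-40,0,0,0,85]' 30
python3 -m inch '[0,0,-20,0,0,0,45,0,0,0,0,0,8,45,0,0,0,0,0,8,45,0,0,0,0,0,0,45,0,0,0,0,0,0,45,0,0,0,0,0,0,45,0,0,0,0,0,0,45,0,0,0,0,0,0,45]' 30
python3 -c "
from h import *
go(.4295,.198,.011,2.2)"
```

```text
time: 37.05
tool_pos: [0.4491, -0.2025, 0.0098]
tcp_rot: [1.841, 2.545, -0.0]
wrist_force: [1.5, -0.3, -1.0]
width: 0.715
grip_force: 54.8
time: 37.85
tool_pos: [0.4472, -0.2015, 0.0892]
tcp_rot: [-1.839, -2.541, 0.001]
wrist_force: [1.0, -0.4, 0.1]
width: 0.997
grip_force: 0.0
time: 38.65
tool_pos: [0.449, -0.2024, 0.1096]
tcp_rot: [-2.177, -2.265, 0.0]
wrist_force: [-0.3, -0.4, 0.4]
width: 0.532
grip_force: 0.0
t 38.6 tcp [ 0.449  -0.2024  0.1096] yaw 2.3 q6 -0.51 turn z 0.1 tilt [-0.02 -0.01  0.  ] then shift [400.9  -4.1  98.7] shift-before [400.9  -3.5  98.7] w 45.5 F [-0.3 -0.4  0.4]
```

Now I'll fetch the eraser.

```bash
python3 -m inch '[40,0,0,0,0,0,40,40,0,0,0,0,0,40,40,0,0,0,0,0,40,40,0,0,0,0,0,40,40,0,0,0,0,0,40,40,0,0,0,0,0,40,40,0,0,0,0,0,40,40,0,0,0,0,0,40]' 30
python3 -m inch '[40,-2,0,0,0,0,40,41,-2,0,0,0,0,40,0,0,0,0,0,0,40,0,0,25,0,0,0,40,0,0,35,0,0,0,40,0,0,25,0,0,0,40,0,0,10,0,0,0,40,0,0,0,0,0,0,40]' 30
python3 -c "
from h import *
go(.4295,.198,.0075)"
```

```text
time: 39.45
tool_pos: [0.4364, 0.1189, 0.1099]
tcp_rot: [2.177, 2.265, 0.0]
wrist_force: [1.3, 0.1, 0.2]
width: 0.469
grip_force: 0.0
time: 40.25
tool_pos: [0.428, 0.1969, 0.0132]
tcp_rot: [-2.177, -2.263, 0.006]
wrist_force: [0.1, 0.7, -0.4]
width: 0.469
grip_force: 0.0
t 40.2 tcp [0.428  0.1969 0.0132] yaw 2.2 q6 0.34 turn z 0 tilt [-0.22  0.09  0.  ] then shift [1.1 1.6 5.7] shift-before [1.1 1.6 5.7] w 40.0 F [ 0.1  0.7 -0.4]
```

```bash
python3 -m inch '[0,0,3,0,0,0,40,0,0,2.5,0,0,0,40,0,0,0,0,0,0,5,0,0,0,0,0,0,5,0,0,0,0,0,0,5,0,0,0,0,0,0,5,0,0,0,0,0,0,5,0,0,0,0,0,0,5]' 30
python3 -m inch '[0,0,0,0,0,0,5,0,0,-10,0,0,0,5,0,0,-25,0,0,0,5,0,0,-25,0,0,0,5,0,0,-20,0,0,0,5,0,0,0,0,0,0,5,0,0,0,0,0,0,5,0,0,0,0,0,0,5]' 30
python3 -c "
from h import *
go(.6576,.1673,.018)"
```

```text
time: 41.05
tool_pos: [0.4305, 0.1984, 0.0103]
tcp_rot: [2.177, 2.264, 0.003]
wrist_force: [0.0, -0.0, 6.0]
width: 0.232
grip_force: 29.9
time: 41.85
tool_pos: [0.4284, 0.1976, 0.0881]
tcp_rot: [-2.177, -2.264, 0.003]
wrist_force: [1.1, -0.9, -1.2]
width: 0.227
grip_force: 29.4
t 41.9 tcp [0.4284 0.1976 0.0881] yaw 2.2 q6 0.34 turn z 0 tilt [-0.12  0.04  0.  ] then shift [-39.2 228.   69.7] shift-before [-39.2 228.   69.7] w 19.4 F [ 1.1 -0.9 -1.2]
```

```bash
python3 -m inch '[-6.5,38,0,0,0,0,5,-6.5,38,0,0,0,0,5,-6.5,38,0,0,0,0,5,-6.5,38,0,0,0,0,5,-6.5,38,0,0,0,0,5,-6.5,38,0,0,0,0,5,0,0,0,0,0,0,5,0,0,15,0,0,0,5]' 30
python3 -m inch '[0,0,25,0,0,0,5,0,0,20,0,0,0,5,0,0,6,0,0,0,5,0,0,0,0,0,0,5,0,0,0,0,0,0,5,0,0,0,0,0,0,5,0,0,0,0,0,0,5,0,0,0,0,0,0,5]' 30
python3 -c "
from h import *
go(.6576,.1673,.016)"
```

```text
time: 42.65
tool_pos: [0.6601, 0.1679, 0.074]
tcp_rot: [2.178, 2.263, 0.002]
wrist_force: [0.4, 1.1, -0.3]
width: 0.23
grip_force: 29.5
time: 43.45
tool_pos: [0.6596, 0.1681, 0.0244]
tcp_rot: [2.177, 2.264, 0.002]
wrist_force: [-0.2, -0.6, -0.6]
width: 0.232
grip_force: 29.5
t 43.5 tcp [0.6596 0.1681 0.0244] yaw 2.2 q6 0.17 turn z 0 tilt [ 0.1  -0.02  0.  ] then shift [-0.7 -2.   8.4] shift-before [-0.7 -2.   8.4] w 19.8 F [-0.2 -0.6 -0.6]
```

```bash
python3 -m inch '[0,-1.5,4,0,0,0,5,0,0,3,0,0,0,5,0,0,1,0,0,0,5,0,0,0,0,0,0,5,0,0,0,0,0,0,5,0,0,0,0,0,0,5,0,0,0,0,0,0,5,0,0,0,0,0,0,5]' 30
python3 -m inch '[0,0,0,0,0,0,45,0,0,0,0,0,0,45,0,0,0,0,0,0,45,0,0,0,0,0,0,45,0,0,-10,0,0,0,45,0,0,-30,0,0,0,45,0,0,-40,0,0,0,45,0,0,-40,0,0,0,45]' 30
python3 -m inch '[0,0,-40,0,0,0,45,20,-30,-20,0,0,0,45,40,-20,0,0,0,0,45,40,-20,0,0,0,0,45,40,-20,0,0,0,0,45,40,-20,0,0,0,0,45,0,0,0,0,0,0,45,0,0,0,0,0,0,45]' 30
python3 -c "
from h import *
go(.6576,.1673,.016)
cv2.imwrite('pics/t5.png',cv2.resize(viewer.read_camera('top')[145:300,220:480,::-1],None,fx=3,fy=3,interpolation=cv2.INTER_CUBIC))
cv2.imwrite('pics/s5.png',viewer.read_camera('scene')[:,:,::-1])"
```

```text
time: 44.25
tool_pos: [0.6574, 0.1679, 0.0173]
tcp_rot: [-2.178, -2.264, 0.0]
wrist_force: [-4.7, -1.2, 10.7]
width: 0.232
grip_force: 30.7
time: 45.05
tool_pos: [0.6568, 0.1678, 0.1364]
tcp_rot: [-2.177, -2.264, 0.002]
wrist_force: [1.0, -0.0, 0.9]
width: 0.525
grip_force: 0.0
time: 45.85
tool_pos: [0.5399, 0.3444, 0.1959]
tcp_rot: [2.174, 2.267, 0.001]
wrist_force: [0.0, -0.7, -0.2]
width: 0.526
grip_force: 0.0
t 45.9 tcp [0.5399 0.3444 0.1959] yaw 2.4 q6 0.49 turn z 0 tilt [ 0.05  0.01 -0.  ] then shift [-181.9  110.1  180. ] shift-before [-181.9  110.1  180. ] w 44.9 F [ 0.  -0.7 -0.2]
```

View pics/t5.png

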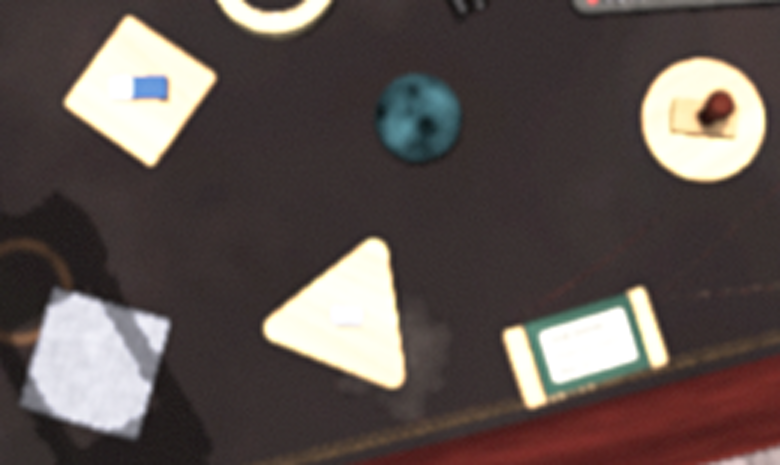

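View pics/s5.png

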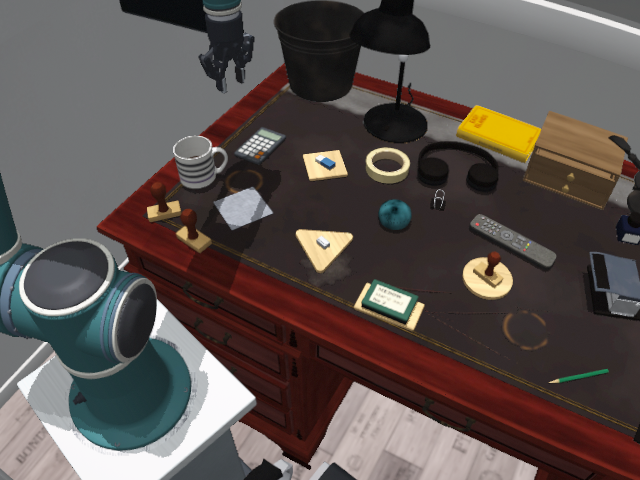

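All four are centred to within about 5 crop pixels (about 4 mm): eraser (140,88), stamp foot (703,117), sharpener (348,315), pad (588,342). The mat is empty and the gripper is clear of everything.

```bash
python3 -c "
from workcell import job
print(job.finish_job())"
```

```text
the job is handed in; nothing more can be done
None
```

I handed the job in at about 46 s: in the last pictures the stamp, pad, eraser and sharpener each sit upright on their own stands within about 5 mm of the centre, and the mat is empty; no verdict came back.

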